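# Weigh the loaf cake from behind the tall wares

## Robot

A 6-joint arm with a two-finger parallel gripper is mounted at the origin on the work surface. World frame = base frame: x ahead of the robot, y to its left, z up, the work surface at z = 0. Lengths are in mm, angles in degrees, forces in N, time in s.
With the tool pointing down it reaches from about 350 to 850 mm from the base axis. Payload 8.1 kg.
Tool frame: the origin (TCP) lies at the very end of the fingers, on their centre line; the grasp point (between the pads) lies 19 mm behind it; z points along the fingers, y is the line along which they close (so a half turn about z gives the same grasp; the last joint's range is limited). The gripper opens to 85 mm and grips with 20 to 120 N. Pads are 22 mm wide; open, the fingers measure 114 mm over their backs; the gripper's body (76 mm by 85 mm) begins 54 mm behind the grasp point. The pads swing forward as they close: fully open they stand 13 mm farther back than shut.
Start: joints at [-68.319, 7.471, 85.268, -0, 87.261, -4.893], TCP at [268.43, -536.611, 231.292] pointing down, gripper open.
Joint ranges: [-169.43, 169.43], [-51.17, 129.36], [1.28, 143.12], [-76.62, 256.62], [0, 156.53], [-152.29, 152.29]. Speed limits (degrees/s): [136.94, 136.94, 159.86, 180, 180, 180].

## Interface

Orientations are given as [roll, pitch, yaw] about the fixed x, y, z axes, in that order (R = Rz(yaw) Ry(pitch) Rx(roll)).
In Python, from bench import sense, eyes, job, models gives the robot as it stands. The module is installed in compiled form; this text tells all that it offers.
- The arm moves only by the tool apply_moves, never from a script. Its argument "rows" is a list of rows, each a list of 6 numbers: the shift along the tool's x, y, z in mm, then the turn, a rotation vector about the tool's x, y, z in rad. In form: [[dx, dy, dz, rx, ry, rz], ...]. A call has exactly 5 rows; each row shifts and turns the commanded pose from where the row before left it, along the tool's axes as they then stand; what a row does not reach is not made up. A row lasts 1/8 s, in which the tool goes at most 62.5 mm and 10.7 degrees, less where a joint would pass 70% of its speed; a pose out of reach is approached as far as the arm can. A call is refused whole if a number of a shift passes 62.5 or a number of a turn 0.188, either way. A call with a gripper value outside its range is refused whole. "fingers" is the finger opening in mm, from 0 to 85.4, set as the call begins (left out, the last holds). The fingers move at their own pace and stop on an object; "grip_force" is the grip in N (left out, the last holds). Time passes only in rows, so rows that do not move let the fingers close, or fill a call up. It gives the time, the measured TCP pose, the force, the opening and the grip force at its end, in the units of the state.
- sense(): the state, without advancing time (a new reading comes with each control period).
- eyes.snapshot(name): name is "side" or "top" or "wrist"; returns (picture, depth): 400x640x3 uint8, red, green, blue; 400x640 float32, mm along the optical axis (not along the pixel's ray), 0 where there is no reading.
- eyes.get_calibration(name): a dict with "intrinsics" (3x3 intrinsics, pixels), "R" (3x3) and "t" (3): a world point X has camera coordinates R X + t; the wrist camera has in their place "mount" (4x4, takes a point from camera to tool coordinates, whose origin is the TCP and whose axes are the flange's). Camera axes: x right, y down, z forward; pixel columns grow to the right and rows downward; lengths in mm; the calibration is good to about 2 mm. A picture is of the moment at which its call begins: read the wrist's pose just before it. get_calibration takes no time and is no camera call.
- job.hand_in(): hands the job in; it is judged then, once.
Trained networks look in the newest picture that a camera, given by its name, has taken for a name from the list of things; names that differ only in an ending like _2 or _b are one class to them, and where a whole thing is asked for, a point or a joint stands for the part that bears it (a point fixed in the world has none). Each returns a list of dicts, best first, with "confidence" (0 to 1); they miss things now and then, are a little off and sometimes report something else, mostly with a low value. They report only what shows in the picture. A call takes as long as a camera call. They do not tell look-alikes from the thing itself.
- models.boxes_of(name, camera): "xyz" ([x, y, z] in mm, in world coordinates, good to about 4 mm: the middle of the surface that is visible of it).
- models.cut_out(name, camera): "pixels" (400x640 bool, what is visible of it).
- models.place_of(name, camera): "xyz" ([x, y, z] in mm, in world coordinates, good to about 4 mm: a listed point, or the origin of a listed thing).
The state is a dict: "time": time; "joint_pos": joint angles; "qd": joint speeds; "joint_efforts": joint torques, N m; "tool_pos": TCP position; "tcp_rot": TCP orientation; "ft_force": force on the tool from outside, world axes, zero at the start; "wrist_torque": the same for the moment, N m; "finger_gap": finger opening in mm; "grip_force": force on a finger pad.
Only numpy, scipy, OpenCV 4.12 (cv2) and the standard library are available. Lean on these libraries where they do the work, as an engineer would, in place of code of your own. Each camera call takes 0.05 s, during which the arm holds its last target. There are 200 camera calls.

## Task

A customer wants the little loaf cake weighed, but it stands behind a row of tall bottles and jars: move the two that stand in front of it onto the wooden tray, upright, and only then fetch the loaf in its tin and set it in the middle of the scale's plate. With the loaf on the scale, put the two tall things back, each where it stood before, and leave everything upright and the rest of the display as it was.

Things in the scene. Friction and masses are not known exactly. Their poses are not given: they have to be found in the camera images.
- board: low oak display board fixed on the counter, 230 x 360 mm, top 20 mm above the counter. Origin at counter height; own x points to the customers, y along its width. Four tall wares stand in a row about 30 mm on the robot's side of it, at y about +-47 and +-123 mm; two low cakes about 40 mm on the far side, at y about +-85 mm. Fixed price cards: at x = 130 mm, 40 mm tall; at x = 45, y = 0, 80 mm tall
- loaf: the loaf cake to weigh: golden oblong cake in a dark steel loaf tin with upright sides, 60 mm (own x) by 100 mm (own y) by 45 mm high; the crown rises to 58 mm. Grip it across the 60 mm. 280 g. Origin at the centre of the underside, z up. Its long side runs along the row, about 10 mm behind the pair of tall wares nearest to it, so no finger fits between until both are gone
- pie: small round raised pie, 56 mm diameter (60 mm over its crimped edge), 47 mm high, origin at the centre of its underside. Not wanted: leave it where it is
- bottle: tall round cordial bottle, dark red, pale label, brass cap. Body 60 mm diameter up to 108 mm, narrowing to a neck of 29 to 31 mm diameter from 140 mm to the top at 190 mm (cap, 31 mm diameter, 164 to 190 mm): grip it there. 420 g. Origin at the centre of its underside, z up
- flask: tall square bottle of amber glass with a pale label and a black cap. Body 56 x 56 mm up to 115 mm, round neck of 29 to 31 mm diameter from 131 mm to the top at 175 mm (cap, 31 mm diameter, 149 to 175 mm): grip it there. 380 g. Origin at the centre of its underside, z up
- canister: tall round metal canister, 58 mm diameter, with a metal lid (60 mm diameter, top at 134 mm) and a dark wooden knob of 28 mm diameter from 138 to 168 mm: grip it by the knob. 360 g. Origin at the centre of its underside, z up
- jar: tall straight clear glass jar of breadsticks, 60 mm diameter, shoulder at 150 mm, with a cork stopper of 40 mm diameter from 150 to 190 mm: grip it by the cork. 400 g. Origin at the centre of its underside, z up
- tray: empty light wooden tray fixed on the counter at one side, 220 mm (own x) by 120 mm (own y), rim 18 mm high and 6 mm thick, a brass handle at each short end to 30 mm high. Inner floor 208 x 108 mm, 6 mm above the counter: room for two tall wares side by side along x. Origin below its middle, at counter height
- scale: grey counter scale with a bright steel plate, fixed on the counter at the other side. Plate 150 mm (own x) by 170 mm (own y), its top 60 mm above the counter, rigid. Origin at counter height below the plate's centre. The housing reaches 120 mm from the origin along own -x, with display and keys there, lower than the plate
Not all that is in view belongs to the job. Leave any blue look-alike of the canister alone.

How it is judged (in metres and radians):
On the way, in this order (a step that is already met when the one before it is completed fails the run):
1. two of the tall wares stand released and upright on the tray ((((horizontal distance between bottle and tray below 0.1 m and height (world z) of bottle between 0.003 and 0.011 m) and (horizontal distance between flask and tray below 0.1 m and height (world z) of flask between 0.003 and 0.011 m)) or ((horizontal distance between canister and tray below 0.1 m and height (world z) of canister between 0.003 and 0.011 m) and (horizontal distance between jar and tray below 0.1 m and height (world z) of jar between 0.003 and 0.011 m)) or (((horizontal distance between bottle and tray below 0.1 m and height (world z) of bottle between 0.003 and 0.011 m) or (horizontal distance between flask and tray below 0.1 m and height (world z) of flask between 0.003 and 0.011 m)) and ((horizontal distance between canister and tray below 0.1 m and height (world z) of canister between 0.003 and 0.011 m) or (horizontal distance between jar and tray below 0.1 m and height (world z) of jar between 0.003 and 0.011 m)))) and angle between each of bottle, flask, canister, jar's own z axis and vertical below 0.1 rad and contact force between the fingers and anything else below 0.2 N), for 0.2 s.
2. the loaf stands released on the scale's plate while two tall wares are still on the tray (horizontal distance between loaf and scale below 0.015 m and z of loaf in the frame of scale between 0.054 and 0.066 m and angle between each of loaf, bottle, flask, canister, jar's own z axis and vertical below 0.1 rad and contact force between the fingers and loaf below 0.2 N and linear speed of loaf below 0.03 m/s and (((horizontal distance between bottle and tray below 0.1 m and height (world z) of bottle between 0.003 and 0.011 m) and (horizontal distance between flask and tray below 0.1 m and height (world z) of flask between 0.003 and 0.011 m)) or ((horizontal distance between canister and tray below 0.1 m and height (world z) of canister between 0.003 and 0.011 m) and (horizontal distance between jar and tray below 0.1 m and height (world z) of jar between 0.003 and 0.011 m)) or (((horizontal distance between bottle and tray below 0.1 m and height (world z) of bottle between 0.003 and 0.011 m) or (horizontal distance between flask and tray below 0.1 m and height (world z) of flask between 0.003 and 0.011 m)) and ((horizontal distance between canister and tray below 0.1 m and height (world z) of canister between 0.003 and 0.011 m) or (horizontal distance between jar and tray below 0.1 m and height (world z) of jar between 0.003 and 0.011 m))))), for 0.2 s.
At the end, for the whole second after the job is handed in: The loaf in its tin stands upright, released, on the scale's plate, its middle within 15 mm of the plate's centre; the bottle, flask, canister, jar and pie all stand upright, each within 15 mm of where it stood at the start; everything is at rest (horizontal distance between loaf and scale below 0.015 m and z of loaf in the frame of scale between 0.054 and 0.066 m and angle between each of loaf, bottle, flask, canister, jar, pie's own z axis and vertical below 0.1 rad and contact force between the fingers and loaf below 0.2 N and linear speed of each of loaf, bottle, flask, canister, jar below 0.03 m/s and distance of each of bottle, flask, canister, jar, pie from where it was at the start of the episode below 0.015 m); the robot touches nothing.
It fails at once if a tall ware, the loaf or the pie is tipped over (leans more than 35 degrees) (angle between any of bottle, flask, canister, jar, loaf, pie's own z axis and vertical above 0.6 rad).
It also fails if it takes over 112 s, if anything falls off the work surface, if the arm or the gripper's body presses on something with over 40 N, if the wrist force passes 120 N, or if a joint passes its speed limit or range.

## Working session

There is one attempt and no reset: what is moved stays moved. The work goes in short steps, Python scripts to look and compute and a tool call to move; the robot and the scene stay as the last step left them, time stands still between calls to the robot, and variables do not carry over. Pictures are saved under pics/ and viewed, at most 14 in all, crops included, and the job is handed in when it is done.

Besides the shell and the picture viewer there is one more tool, called after ">>>" in YAML: its name, and indented under it one key for each argument. apply_moves: Moves the arm, as the interface text tells. Its arguments: {"type":"object","properties":{"rows":{"type":"array"},"fingers":{"type":"number"},"grip_force":{"type":"number"}},"required":["rows"]}

```bash
mkdir -p pics; cat > h.py <<'E'
from bench import sense, eyes, job, models
import numpy as np, cv2
from scipy.spatial.transform import Rotation as Ro
def cal(n):
    c=eyes.get_calibration(n); return np.array(c["intrinsics"]),np.array(c["R"]),np.array(c["t"]).ravel()
def cloud(n,depth):
    K,R,t=cal(n); v,u=np.mgrid[0:400,0:640]
    p=np.stack([(u-K[0,2])/K[0,0]*depth,(v-K[1,2])/K[1,1]*depth,depth],-1)
    return (p-t)@R
def proj(n,X):
    K,R,t=cal(n); c=R@np.array(X)+t; return (K@c)[:2]/c[2]
E
python3 - <<'E'
from h import *
s=sense(); print({k:np.round(v,2) for k,v in s.items()})
for n in ("top","side"):
    p,d=eyes.snapshot(n); cv2.imwrite(f"pics/{n}0.png",p[:,:,::-1]); np.save(f"{n}0.npy",d)
    for o in "loaf pie bottle flask canister jar tray scale board".split():
        print(n,o,[(np.round(r["xyz"]),round(r["confidence"],2),np.round(proj(n,r["xyz"]))) for r in models.place_of(o,n)[:3]])
E
```

```text
{'time': np.float64(0.0), 'joint_pos': array([-68.32,   7.52,  85.33,  -0.  ,  87.26,  -4.89]), 'qd': array([-0.04, -0.  , -0.02, -0.01, -0.02,  0.01]), 'joint_efforts': array([-0.000e+00, -5.694e+01, -5.006e+01, -0.000e+00,  1.000e-02,
       -0.000e+00]), 'tool_pos': array([ 268.23, -536.09,  230.23]), 'tcp_rot': array([-1.7989e+02, -1.0000e-02,  2.6570e+01]), 'ft_force': array([-0.09,  0.29,  0.26]), 'wrist_torque': array([ 0.02,  0.  , -0.04]), 'grip_force': np.float64(0.0), 'finger_gap': np.float64(85.64)}
top loaf [(array([668.,  92.,  18.]), 0.88, array([292., 167.]))]
top pie [(array([672., -83.,  17.]), 0.8, array([362., 164.]))]
top bottle [(array([600., 128.,  22.]), 0.76, array([277., 194.]))]
top flask [(array([610., -42.,  16.]), 0.59, array([346., 189.]))]
top canister [(array([706., 263.,   3.]), 0.92, array([226., 154.])), (array([602.,  45.,  18.]), 0.9, array([311., 192.]))]
top jar [(array([ 610., -117.,   24.]), 0.6, array([376., 188.]))]
top tray [(array([ 407., -296.,    1.]), 0.97, array([451., 270.]))]
top scale [(array([412., 292.,   2.]), 0.78, array([212.,
[... 333 characters left out ...]
5.,   3.]), 0.34, array([468., 211.]))]
side pie [(array([670., -79.,  19.]), 0.87, array([273., 238.]))]
side bottle [(array([596., 126.,  18.]), 0.74, array([373., 241.]))]
side flask [(array([610., -42.,  22.]), 0.69, array([300., 223.])), (array([675., -78.,  19.]), 0.38, array([273., 239.]))]
side canister [(array([707., 261.,  -1.]), 0.94, array([418., 306.])), (array([603.,  48.,  21.]), 0.85, array([339., 233.]))]
side jar [(array([ 607., -118.,   23.]), 0.79, array([271., 213.]))]
side tray [(array([ 402., -296.,   -4.]), 0.68, array([250., 152.]))]
side scale [(array([408., 294.,  -0.]), 0.68, array([468., 212.]))]
side board [(array([634.,   6.,  -6.]), 0.85, array([316., 245.]))]
```

View pics/top0.png

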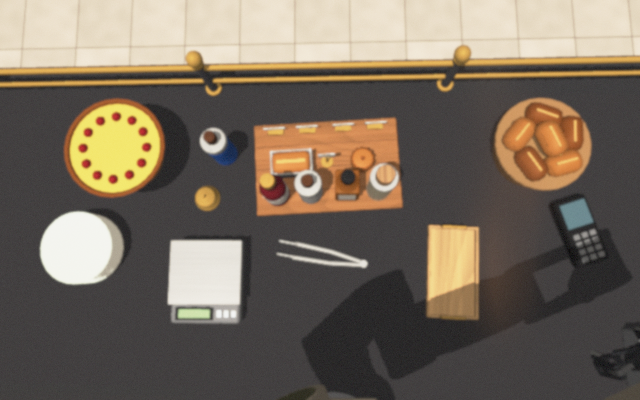

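View pics/side0.png

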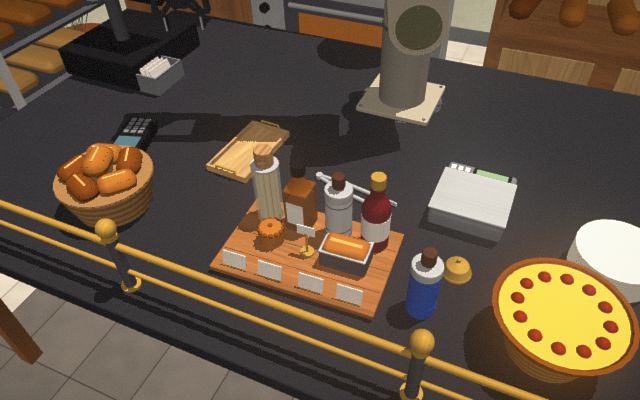

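Candidates by top-view pixel:
- **Loaf:** the tin at (292,160), with the pie at (362,158). The big basket loaves at (542,143) are not it.
- **Canister:** the grey one at (308,185). The blue look-alike at (215,145) stays put.
- **Bottle:** the red one at (272,188).

The pair in front of the loaf is the bottle and the canister. The tray is at (453,272) and the scale at (205,275).

```bash
python3 - <<'E'
from h import *
im={n:cv2.imread(f"pics/{n}0.png") for n in("top","side")}
cs={n:cloud(n,np.load(f"{n}0.npy").astype(float)) for n in im}
def reg(n,x,y,r,z0,z1,r2=None):
    c=cs[n]; m=(abs(c[...,0]-x)<r)&(abs(c[...,1]-y)<(r2 or r))&(c[...,2]>z0)&(c[...,2]<z1); return c[m]
def show(l,P):
    if len(P)<3: print(l,len(P));return
    print(l,len(P),"mean",P.mean(0).round(1),"lo",np.percentile(P,3,0).round(1),"hi",np.percentile(P,97,0).round(1))
def rect(l,P):
    (c,s,a)=cv2.minAreaRect(P[:,:2].astype(np.float32)); print(l,len(P),"rect",np.round(c,1),np.round(s,1),round(a,1),"z",np.median(P[:,2]).round(1))
def circ(P,r):
    from scipy.optimize import least_squares
    f=least_squares(lambda q:np.hypot(P[:,0]-q[0],P[:,1]-q[1])-r,P[:,:2].mean(0),loss="soft_l1"); return f.x.round(1)
for n in im:
    show(n+" cap",reg(n,599,127,35,200,216)); show(n+" knobtop",reg(n,602,46,35,180,196))
    show(n+" lid",reg(n,602,46,45,148,158))
    show(n+" flaskcap",reg(n,610,-42,35,185,200)); show(n+" cork",reg(n,609,-118,35,195,216))
    P=reg(n,669,91,60,30,82,75); show(n+" loaf",P); rect(n+" loaf",P)
    show(n+" pie",reg(n,671,-81,40,40,80))
    P=reg(n,410,293,110,54,66); show(n+" plate",P); rect(n+" plate",P)
    P=reg(n,405,-296,130,12,24,80); rect(n+" trayrim",P); P=reg(n,405,-296,130,3,9,80); rect(n+" trayfl",P)
P=reg("side",599,127,45,60,125); print("bottle body",circ(P,30))
P=reg("side",599,127,25,190,205); print("bottle cap",len(P),circ(P,15.5))
P=reg("side",602,46,40,45,140,33); print("can body",circ(P,29))
P=reg("side",602,46,25,160,183); print("knob",len(P),circ(P,14))
a=cv2.resize(im["top"][110:220,245:410],None,fx=4,fy=4); 
b=cv2.resize(im["side"][140:310,215:415],None,fx=3,fy=3)
w=np.zeros((600,700,3),np.uint8); w[:]=0
cv2.imwrite("pics/c0.png",b); cv2.imwrite("pics/c1.png",a)
E
```

```text
top cap 179 mean [598.2 126.8 209.5] lo [585.  113.3 202.3] hi [612.  140.3 213.2]
top knobtop 133 mean [601.8  45.7 187.3] lo [590.6  33.5 182.6] hi [613.8  57.1 190.8]
top lid 409 mean [600.4  44.8 153.6] lo [576.4  19.6 149.8] hi [628.3  72.3 156.8]
top flaskcap 171 mean [607.3 -41.6 194.6] lo [593.8 -55.2 188.1] hi [621.2 -28.2 197.8]
top cork 301 mean [ 607.5 -119.1  209. ] lo [ 590.6 -136.1  199.7] hi [ 625.7 -102.5  212.9]
top loaf 1027 mean [668.5  90.8  72.6] lo [640.6  43.7  49.5] hi [698.9 137.7  80.8]
top loaf 1027 rect [657.6  81.5] [ 89.1 117.6] 3.6 z 75.3
top pie 450 mean [675.7 -80.2  64. ] lo [ 651.2 -104.9   57.1] hi [701.7 -56.   69. ]
top plate 4558 mean [410.2 294.3  59.8] lo [340.4 214.7  56. ] hi [481.1 374.3  63.6]
top plate 4558 rect [393.7 295.3] [171.5 181.9] 89.3 z 59.9
top trayrim 728 rect [ 405.1 -295.9] [121.3 220.8] 86.9 z 17.9
top trayfl 3438 rect [ 405.3 -296. ] [159.4 259.3] 89.9 z 6.0
side cap 182 mean [602.8 130.4 208. ] lo [586.7 117.2 201.1] hi [614.4 143.4 211.8]
side knobtop 125 mean [606.5  48.7 186.4] lo [593.1  36.9 181.4] hi [617.7  60.2 1
[... 177 characters left out ...]
]
side cork 275 mean [ 614.9 -114.8  206.7] lo [ 595.4 -133.8  195.7] hi [629.2 -99.1 211.7]
side loaf 2322 mean [667.7  97.2  64.1] lo [614.6  37.3  33.1] hi [702.4 150.9  80. ]
side loaf 2322 rect [656.8  87.4] [140.8  95.2] 90.0 z 67.4
side pie 828 mean [669.4 -77.1  60.6] lo [ 633.3 -115.7   42.2] hi [705.1 -45.7  76.1]
side plate 3487 mean [416.4 298.3  59.2] lo [342.  217.2  56.1] hi [483.9 376.3  62.1]
side plate 3487 rect [410.3 296.3] [169.9 156.3] 89.2 z 59.2
side trayrim 529 rect [ 406.7 -295.9] [126.3 226.4] 86.6 z 16.6
side trayfl 1451 rect [ 404.3 -296.8] [156.9 255.9] 88.5 z 5.9
bottle body [599.3 128.8]
bottle cap 93 [598.4 128.7]
can body [602.3  46.9]
knob 116 [602.4  46.7]
```

View pics/c1.png

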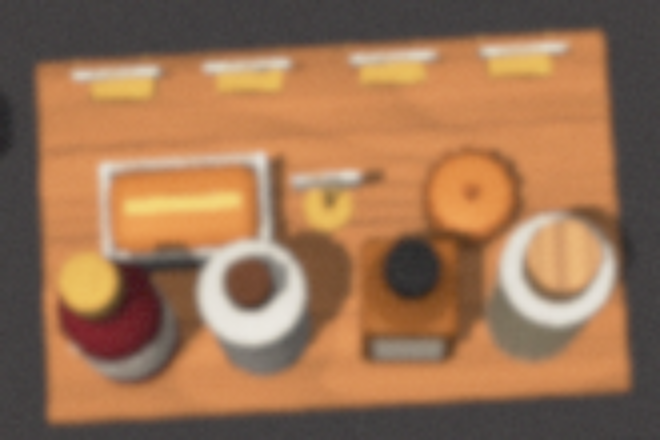

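The crop confirms the choice: the oblong cake in its tin at (185,210), the brass cap at (90,285) and the dark knob of the grey canister at (250,280) in front of it. First I turn the tool to yaw 90, so that tool x is world y, tool y is world x and tool z points down.

>>> apply_moves:
  rows:
    - [0, 0, -4, 0, 0, -0.1845]
    - [0, 0, -4, 0, 0, -0.1845]
    - [0, 0, -4, 0, 0, -0.1845]
    - [0, 0, -4, 0, 0, -0.1845]
    - [0, 0, -4, 0, 0, -0.1845]
  fingers: 70
  grip_force: 50

```text
time: 1.62
tool_pos: [268.4, -536.6, 251.4]
tcp_rot: [-180.0, -0.0, 79.8]
ft_force: [-0.0, -0.0, 0.6]
finger_gap: 70.0
grip_force: 0.0
```

>>> apply_moves:
  rows:
    - [0, 0, 0, 0, 0, -0.1845]
    - [50, 25, 0, 0, 0, 0]
    - [50, 25, 0, 0, 0, 0]
    - [50, 25, 0, 0, 0, 0]
    - [50, 25, 0, 0, 0, 0]

```text
time: 2.25
tool_pos: [369.0, -335.1, 251.4]
tcp_rot: [180.0, 0.0, 90.0]
ft_force: [1.0, -0.5, 0.6]
finger_gap: 70.0
grip_force: 0.0
```

>>> apply_moves:
  rows:
    - [50, 25, 0, 0, 0, 0]
    - [50, 25, 0, 0, 0, 0]
    - [50, 25, 0, 0, 0, 0]
    - [50, 25, 0, 0, 0, 0]
    - [50, 25, 0, 0, 0, 0]

```text
time: 2.88
tool_pos: [494.1, -84.9, 251.6]
tcp_rot: [180.0, 0.0, 90.0]
ft_force: [1.7, 0.2, 0.4]
finger_gap: 70.1
grip_force: 0.0
```

>>> apply_moves:
  rows:
    - [43, 21, 0, 0, 0, 0]
    - [43, 21, 0, 0, 0, 0]
    - [43, 21, 0, 0, 0, 0]
    - [43, 21, 0, 0, 0, 0]
    - [42, 21, 0, 0, 0, 0]

```text
time: 3.5
tool_pos: [599.0, 129.0, 251.4]
tcp_rot: [180.0, 0.0, 90.0]
ft_force: [0.8, -0.2, 1.1]
finger_gap: 70.2
grip_force: 0.0
```

>>> apply_moves:
  rows:
    - [0, 0, 20, 0, 0, 0]
    - [0, 0, 20, 0, 0, 0]
    - [0, 0, 20, 0, 0, 0]
    - [0, 0, 13, 0, 0, 0]
    - [0, 0, 0, 0, 0, 0]

```text
time: 4.12
tool_pos: [597.4, 126.6, 176.6]
tcp_rot: [-179.8, 0.0, 89.9]
ft_force: [0.8, -0.3, -0.2]
finger_gap: 70.1
grip_force: 0.0
```

>>> apply_moves:
  rows:
    - [0, 0, 0, 0, 0, 0]
    - [0, 0, 0, 0, 0, 0]
    - [0, 0, 0, 0, 0, 0]
    - [0, 0, 0, 0, 0, 0]
    - [0, 0, 0, 0, 0, 0]
  fingers: 10

```text
time: 4.75
tool_pos: [599.1, 127.5, 179.7]
tcp_rot: [179.9, -0.0, 90.0]
ft_force: [-1.6, -0.5, 6.4]
finger_gap: 29.7
grip_force: 49.8
```

>>> apply_moves:
  rows:
    - [0, 0, -6, 0, 0, 0]
    - [0, 0, -12, 0, 0, 0]
    - [0, 0, -12, 0, 0, 0]
    - [0, 0, -12, 0, 0, 0]
    - [0, 0, -8, 0, 0, 0]
  grip_force: 70

```text
time: 5.38
tool_pos: [598.8, 127.4, 229.7]
tcp_rot: [179.9, -0.0, 90.0]
ft_force: [0.2, 0.2, -5.2]
finger_gap: 29.3
grip_force: 69.5
```

>>> apply_moves:
  rows:
    - [0, -12, 0, 0, 0, 0]
    - [0, -26, 0, 0, 0, 0]
    - [0, -32, 0, 0, 0, 0]
    - [0, -32, 0, 0, 0, 0]
    - [-10, -22, 0, 0, 0, 0]

```text
time: 6.0
tool_pos: [472.1, 117.7, 227.5]
tcp_rot: [-179.9, -0.0, 90.1]
ft_force: [-0.0, -1.4, -4.5]
finger_gap: 29.0
grip_force: 70.1
```

>>> apply_moves:
  rows:
    - [-25, -12, 0, 0, 0, 0]
    - [-32, -7, 0, 0, 0, 0]
    - [-32, 0, 0, 0, 0, 0]
    - [-32, 0, 0, 0, 0, 0]
    - [-32, 0, 0, 0, 0, 0]

```text
time: 6.62
tool_pos: [454.4, -36.3, 227.7]
tcp_rot: [-180.0, -0.0, 90.0]
ft_force: [0.3, -0.5, -5.4]
finger_gap: 29.3
grip_force: 70.1
```

>>> apply_moves:
  rows:
    - [-32, 0, 0, 0, 0, 0]
    - [-32, 0, 0, 0, 0, 0]
    - [-32, 0, 0, 0, 0, 0]
    - [-32, 0, 0, 0, 0, 0]
    - [-32, 0, 0, 0, 0, 0]

```text
time: 7.25
tool_pos: [454.5, -196.1, 227.7]
tcp_rot: [-180.0, -0.0, 90.0]
ft_force: [-0.1, 0.4, -4.9]
finger_gap: 29.0
grip_force: 70.1
```

>>> apply_moves:
  rows:
    - [-32, 0, 0, 0, 0, 0]
    - [-32, 0, 0, 0, 0, 0]
    - [-24, 0, 0, 0, 0, 0]
    - [-15, 0, 0, 0, 0, 0]
    - [0, 0, 0, 0, 0, 0]

```text
time: 7.88
tool_pos: [455.2, -298.9, 228.1]
tcp_rot: [-180.0, -0.0, 89.9]
ft_force: [0.9, 0.3, -4.7]
finger_gap: 29.1
grip_force: 70.1
```

```bash
cat > look.py <<'E'
import sys
from h import *
n,tag,u0,u1,v0,v1=sys.argv[1],sys.argv[2],*map(int,sys.argv[3:7])
p,d=eyes.snapshot(n); np.save(f"{tag}.npy",d)
s=min(780/(u1-u0),580/(v1-v0)); cv2.imwrite(f"pics/{tag}.png",cv2.resize(p[v0:v1,u0:u1,::-1],None,fx=s,fy=s))
for o in sys.argv[7:]:
    print(o,[(np.round(r["xyz"]),round(r["confidence"],2)) for r in models.place_of(o,n)[:2]])
E
python3 look.py side s1 180 340 60 220 bottle; python3 -c "
from h import *
s=sense();print(s['tool_pos'],s['ft_force'])"
```

```text
bottle [(array([ 451., -298.,   68.]), 0.64)]
[ 455.4768807  -297.84394973  228.16225761] [ 0.49979126  0.9612855  -4.0890312 ]
```

View pics/s1.png

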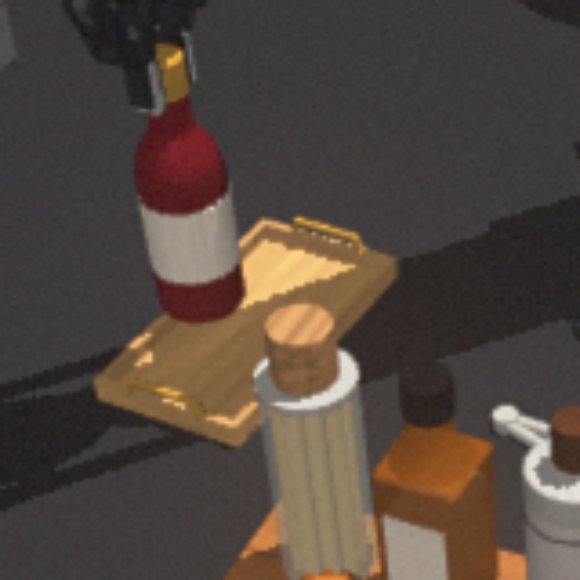

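The bottle hangs upright over the far half of the tray, its base at (200,310) in the crop. Lowering it now.

>>> apply_moves:
  rows:
    - [0, 0, 10, 0, 0, 0]
    - [0, 0, 20, 0, 0, 0]
    - [0, 0, 20, 0, 0, 0]
    - [0, 0, 9, 0, 0, 0]
    - [0, 0, 3, 0, 0, 0]

```text
time: 8.6
tool_pos: [455.2, -298.6, 165.8]
tcp_rot: [-180.0, -0.0, 90.0]
ft_force: [-3.5, 0.0, 4.5]
finger_gap: 29.4
grip_force: 71.2
```

>>> apply_moves:
  rows:
    - [0, 0, 1, 0, 0, 0]
    - [0, 0, 0.5, 0, 0, 0]
    - [0, 0, 0.5, 0, 0, 0]
    - [0, 0, 0, 0, 0, 0]
    - [0, 0, 0, 0, 0, 0]

```text
time: 9.22
tool_pos: [455.9, -299.2, 165.8]
tcp_rot: [179.9, 0.1, 90.0]
ft_force: [-3.7, 0.6, 5.0]
finger_gap: 29.2
grip_force: 71.3
```

>>> apply_moves:
  rows:
    - [0, 0, 0, 0, 0, 0]
    - [0, 0, 0, 0, 0, 0]
    - [0, 0, 0, 0, 0, 0]
    - [0, 0, 0, 0, 0, 0]
    - [0, 0, 0, 0, 0, 0]
  fingers: 70

```text
time: 9.85
tool_pos: [455.4, -298.6, 164.2]
tcp_rot: [-180.0, -0.0, 90.0]
ft_force: [0.3, -0.3, 0.1]
finger_gap: 70.0
grip_force: 0.0
```

>>> apply_moves:
  rows:
    - [0, 0, -15, 0, 0, 0]
    - [0, 0, -25, 0, 0, 0]
    - [0, 0, -35, 0, 0, 0]
    - [30, 0, 0, 0, 0, 0]
    - [50, 15, 0, 0, 0, 0]

```text
time: 10.48
tool_pos: [470.6, -219.2, 241.3]
tcp_rot: [179.9, 0.1, 89.8]
ft_force: [0.6, 0.7, -0.6]
finger_gap: 70.3
grip_force: 0.0
```

>>> apply_moves:
  rows:
    - [50, 25, 0, 0, 0, 0]
    - [50, 25, 0, 0, 0, 0]
    - [50, 25, 0, 0, 0, 0]
    - [50, 25, 0, 0, 0, 0]
    - [50, 25, 0, 0, 0, 0]

```text
time: 11.1
tool_pos: [596.4, 33.1, 240.8]
tcp_rot: [179.9, 0.0, 90.0]
ft_force: [0.6, -0.7, -0.1]
finger_gap: 69.8
grip_force: 0.0
```

>>> apply_moves:
  rows:
    - [15, 7, 0, 0, 0, 0]
    - [0, 0, 25, 0, 0, 0]
    - [0, 0, 25, 0, 0, 0]
    - [0, 0, 20, 0, 0, 0]
    - [0, 0, 9, 0, 0, 0]

```text
time: 11.72
tool_pos: [601.8, 45.9, 159.2]
tcp_rot: [-179.9, 0.0, 90.0]
ft_force: [0.4, 0.1, 0.3]
finger_gap: 69.7
grip_force: 0.0
```

>>> apply_moves:
  rows:
    - [0, 0, 0, 0, 0, 0]
    - [0, 0, 0, 0, 0, 0]
    - [0, 0, 0, 0, 0, 0]
    - [0, 0, 0, 0, 0, 0]
    - [0, 0, 0, 0, 0, 0]
  fingers: 10

```text
time: 12.35
tool_pos: [603.2, 46.4, 161.9]
tcp_rot: [179.9, 0.0, 90.0]
ft_force: [-1.2, 0.2, 5.9]
finger_gap: 25.9
grip_force: 69.7
```

>>> apply_moves:
  rows:
    - [0, 0, -6, 0, 0, 0]
    - [0, 0, -12, 0, 0, 0]
    - [0, 0, -12, 0, 0, 0]
    - [0, 0, -12, 0, 0, 0]
    - [0, 0, -8, 0, 0, 0]

```text
time: 12.98
tool_pos: [602.9, 46.4, 211.7]
tcp_rot: [179.9, 0.0, 90.0]
ft_force: [0.0, -0.1, -2.7]
finger_gap: 25.8
grip_force: 69.1
```

>>> apply_moves:
  rows:
    - [0, -12, 0, 0, 0, 0]
    - [0, -26, 0, 0, 0, 0]
    - [0, -32, 0, 0, 0, 0]
    - [0, -32, 0, 0, 0, 0]
    - [-10, -28, 0, 0, 0, 0]

```text
time: 13.6
tool_pos: [470.3, 36.8, 209.4]
tcp_rot: [-179.9, -0.0, 90.1]
ft_force: [-0.1, -0.2, -3.0]
finger_gap: 25.8
grip_force: 69.5
```

>>> apply_moves:
  rows:
    - [-25, -20, 0, 0, 0, 0]
    - [-30, -17, 0, 0, 0, 0]
    - [-30, -15, 0, 0, 0, 0]
    - [-30, -15, 0, 0, 0, 0]
    - [-30, -12, 0, 0, 0, 0]

```text
time: 14.22
tool_pos: [391.9, -109.1, 209.6]
tcp_rot: [-180.0, -0.0, 90.0]
ft_force: [-0.1, -0.8, -3.3]
finger_gap: 25.9
grip_force: 69.6
```

>>> apply_moves:
  rows:
    - [-30, -10, 0, 0, 0, 0]
    - [-30, -10, 0, 0, 0, 0]
    - [-30, -8, 0, 0, 0, 0]
    - [-30, -5, 0, 0, 0, 0]
    - [-30, -5, 0, 0, 0, 0]

```text
time: 14.85
tool_pos: [354.4, -258.9, 209.7]
tcp_rot: [-180.0, -0.0, 90.0]
ft_force: [0.7, -0.0, -3.3]
finger_gap: 25.8
grip_force: 69.6
```

>>> apply_moves:
  rows:
    - [-20, 0, 0, 0, 0, 0]
    - [-15, 0, 0, 0, 0, 0]
    - [0, 0, 0, 0, 0, 0]
    - [0, 0, 15, 0, 0, 0]
    - [0, 0, 15, 0, 0, 0]

```text
time: 15.48
tool_pos: [355.4, -292.7, 178.9]
tcp_rot: [-180.0, -0.0, 90.0]
ft_force: [-0.6, -0.2, -3.4]
finger_gap: 26.1
grip_force: 69.7
```

>>> apply_moves:
  rows:
    - [0, 0, 15, 0, 0, 0]
    - [0, 0, 10, 0, 0, 0]
    - [0, 0, 4, 0, 0, 0]
    - [0, 0, 3, 0, 0, 0]
    - [0, 0, 1, 0, 0, 0]

```text
time: 16.1
tool_pos: [355.6, -294.0, 147.9]
tcp_rot: [180.0, 0.0, 90.0]
ft_force: [-0.5, 0.5, 2.4]
finger_gap: 25.8
grip_force: 70.3
```

>>> apply_moves:
  rows:
    - [0, 0, 1, 0, 0, 0]
    - [0, 0, 0, 0, 0, 0]
    - [0, 0, 0, 0, 0, 0]
    - [0, 0, 0, 0, 0, 0]
    - [0, 0, 0, 0, 0, 0]

```text
time: 16.73
tool_pos: [355.8, -294.4, 147.9]
tcp_rot: [179.9, 0.1, 90.0]
ft_force: [-3.0, 0.7, 5.7]
finger_gap: 25.4
grip_force: 70.6
```

```bash
python3 look.py side s2 180 340 60 220 bottle canister
```

```text
bottle [(array([ 453., -298.,    5.]), 0.6), (array([669.,  94.,  22.]), 0.36)]
canister [(array([ 354., -293.,    6.]), 0.61), (array([707., 261.,  -1.]), 0.56)]
```

View pics/s2.png

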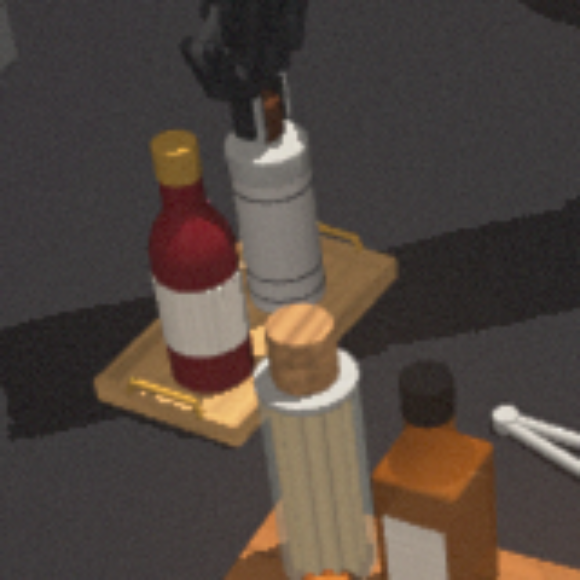

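Both stand upright on the tray, the bottle at (210,380) and the canister at (285,300). Releasing and rising.

>>> apply_moves:
  rows:
    - [0, 0, 0, 0, 0, 0]
    - [0, 0, 0, 0, 0, 0]
    - [0, 0, 0, 0, 0, 0]
    - [0, 0, 0, 0, 0, 0]
    - [0, 0, 0, 0, 0, 0]
  fingers: 70

```text
time: 17.5
tool_pos: [355.4, -293.6, 146.2]
tcp_rot: [-180.0, -0.0, 90.0]
ft_force: [-0.1, 0.8, 0.2]
finger_gap: 70.3
grip_force: 0.0
```

>>> apply_moves:
  rows:
    - [0, 0, -10, 0, 0, 0]
    - [0, 0, -25, 0, 0, 0]
    - [0, 0, -30, 0, 0, 0]
    - [0, 0, -25, 0, 0, 0]
    - [40, 20, 0, 0, 0, 0]

```text
time: 18.12
tool_pos: [376.1, -255.8, 239.9]
tcp_rot: [179.8, 0.2, 89.8]
ft_force: [0.9, 0.4, -0.6]
finger_gap: 70.0
grip_force: 0.0
```

```bash
python3 - <<'E'
from h import *
for n in("top","side"):
    p,d=eyes.snapshot(n); c=cloud(n,d.astype(float)); cv2.imwrite(f"pics/{n}3.png",p[:,:,::-1])
    m=(abs(c[...,0]-670)<50)&(abs(c[...,1]-91)<65)&(c[...,2]>50)&(c[...,2]<85)
    P=c[m].astype(np.float32); print(n,len(P),cv2.minAreaRect(P[:,:2]),np.percentile(P,[2,98],0).round(1).tolist(),np.median(P,0))
    cut=models.cut_out("loaf",n)
    k=cut[0]["pixels"]&m; Q=c[k].astype(np.float32); print(len(Q),cv2.minAreaRect(Q[:,:2]),Q.mean(0))
    q,w=np.linalg.eigh(np.cov(Q[:,:2].T)); print("long axis",w[:,1],np.sqrt(q))
    print([ (np.round(r["xyz"]),r["confidence"]) for r in models.place_of("loaf",n)])
E
```

```text
Traceback (most recent call last):
cv2.error: OpenCV(4.12.0) /io/opencv/modules/imgproc/src/convhull.cpp:143: error: (-215:Assertion failed) total >= 0 && (depth == CV_32F || depth == CV_32S) in function 'convexHull'
```

```bash
python3 - <<'E'
from h import *
A=lambda P:np.ascontiguousarray(P[:,:2],dtype=np.float32)
for n in("top","side"):
    p,d=eyes.snapshot(n); c=cloud(n,d.astype(float)); cv2.imwrite(f"pics/{n}3.png",p[:,:,::-1])
    m=(abs(c[...,0]-670)<50)&(abs(c[...,1]-91)<65)&(c[...,2]>50)&(c[...,2]<85)
    P=c[m]; print(n,len(P),cv2.minAreaRect(A(P)) ,np.percentile(P,[2,98],0).round(1).tolist())
    q,w=np.linalg.eigh(np.cov(P[:,:2].T)); print("long axis",w[:,1],np.sqrt(q))
    print([ (np.round(r["xyz"]),r["confidence"]) for r in models.place_of("loaf",n)])
E
```

```text
top 1067 ((670.838623046875, 90.80113220214844), (62.05983352661133, 100.15483093261719), 2.893789291381836) [[640.1, 42.0, 56.6], [700.0, 137.9, 81.4]]
long axis [-0.06312891  0.99800538] [17.78090179 28.80423308]
[(array([670.,  90.,  17.]), 0.83)]
side 1367 ((672.7330322265625, 92.29862213134766), (63.93577575683594, 101.09896850585938), 4.391001224517822) [[646.9, 44.5, 51.5], [702.6, 141.9, 80.1]]
long axis [-0.09786861  0.99519934] [16.69615215 29.28020964]
[(array([672.,  90.,  24.]), 0.88)]
```

View pics/top3.png

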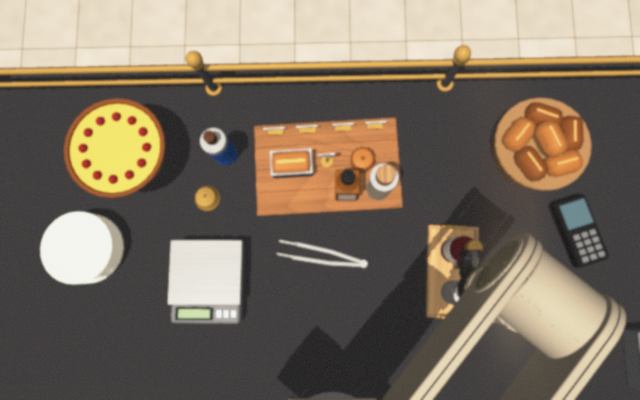

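The loaf stands free now at (292,161): centre about (671,91), yaw about 3.3°.

>>> apply_moves:
  rows:
    - [49, 42, 0, 0, 0, 0]
    - [49, 42, 0, 0, 0, 0]
    - [49, 42, 0, 0, 0, 0]
    - [49, 42, 0, 0, 0, 0]
    - [49, 42, 0, 0, 0, 0]
  fingers: 85

```text
time: 19.0
tool_pos: [579.9, -15.8, 236.1]
tcp_rot: [-180.0, 0.0, 89.9]
ft_force: [0.5, -1.2, 0.2]
finger_gap: 85.1
grip_force: 0.0
```

>>> apply_moves:
  rows:
    - [50, 43, 0, 0, 0, 0]
    - [50, 42, 0, 0, 0, 0]
    - [0, 0, 0, 0, 0, -0.058]
    - [0, 0, 40, 0, 0, 0]
    - [0, 0, 40, 0, 0, 0]

```text
time: 19.62
tool_pos: [660.4, 77.8, 155.3]
tcp_rot: [180.0, 0.0, 93.3]
ft_force: [0.3, -0.4, -0.6]
finger_gap: 85.0
grip_force: 0.0
```

>>> apply_moves:
  rows:
    - [0, 0, 35, 0, 0, 0]
    - [0, 0, 15, 0, 0, 0]
    - [0, 0, 0, 0, 0, 0]
    - [0, 0, 0, 0, 0, 0]
    - [0, 0, 0, 0, 0, 0]

```text
time: 20.25
tool_pos: [661.1, 78.9, 108.5]
tcp_rot: [179.8, 0.0, 93.3]
ft_force: [-0.6, -0.3, 0.6]
finger_gap: 84.7
grip_force: 0.0
```

```bash
python3 look.py side s4 260 440 160 310 loaf; python3 -c "
from h import *
s=sense();print(s['tool_pos'],s['tcp_rot'],s['finger_gap'])"
```

```text
loaf [(array([674.,  94.,  21.]), 0.64)]
[660.60520132  78.97188879 107.80881545] [1.79871412e+02 1.69314276e-03 9.33275673e+01] 85.11641035820622
```

View pics/s4.png

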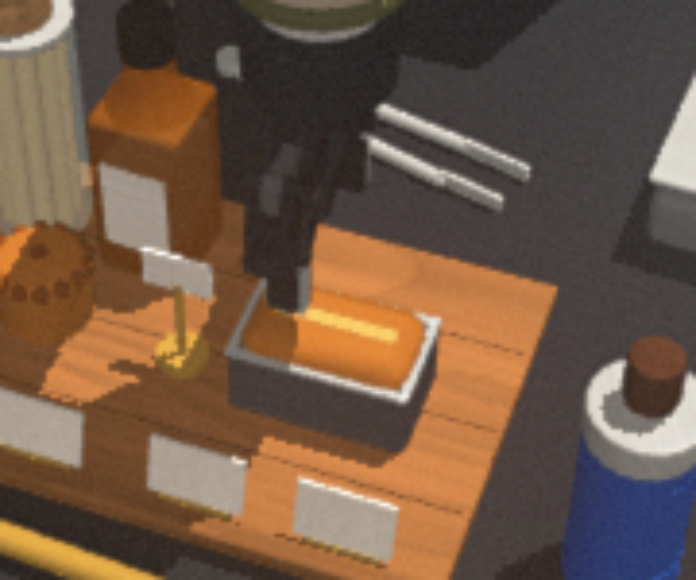

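The open hand stands above the loaf but about 10 mm short in x and 12 mm in y, because a row was clipped. I'll correct that and go down.

>>> apply_moves:
  rows:
    - [12, 10.5, 0, 0, 0, 0]
    - [0, 0, 0, 0, 0, 0]
    - [0, 0, 15, 0, 0, 0]
    - [0, 0, 15, 0, 0, 0]
    - [0, 0, 0, 0, 0, 0]

```text
time: 20.98
tool_pos: [667.3, 91.2, 73.0]
tcp_rot: [-179.7, 0.0, 93.3]
ft_force: [0.6, -0.6, -0.6]
finger_gap: 84.9
grip_force: 0.0
```

>>> apply_moves:
  rows:
    - [0, 0, 15, 0, 0, 0]
    - [0, 0, 15, 0, 0, 0]
    - [0, 0, 10, 0, 0, 0]
    - [0, 0, 8, 0, 0, 0]
    - [0, 0, 0, 0, 0, 0]

```text
time: 21.6
tool_pos: [668.9, 91.5, 27.3]
tcp_rot: [-179.9, -0.0, 93.3]
ft_force: [0.7, 0.8, -0.6]
finger_gap: 85.4
grip_force: 0.0
```

>>> apply_moves:
  rows:
    - [0, 0, 0, 0, 0, 0]
    - [0, 0, 0, 0, 0, 0]
    - [0, 0, 0, 0, 0, 0]
    - [0, 0, 0, 0, 0, 0]
    - [0, 0, 0, 0, 0, 0]
  fingers: 40
  grip_force: 50

```text
time: 22.22
tool_pos: [670.2, 91.5, 29.3]
tcp_rot: [179.9, -0.0, 93.3]
ft_force: [-0.8, -0.4, 5.3]
finger_gap: 59.3
grip_force: 56.1
```

>>> apply_moves:
  rows:
    - [0, 0, -5, 0, 0, 0]
    - [0, 0, -15, 0, 0, 0]
    - [0, 0, -20, 0, 0, 0]
    - [0, 0, -20, 0, 0, 0]
    - [0, 0, -15, 0, 0, 0]

```text
time: 22.85
tool_pos: [670.5, 91.6, 106.0]
tcp_rot: [179.9, -0.0, 93.3]
ft_force: [0.3, 0.6, -3.5]
finger_gap: 59.5
grip_force: 55.3
```

>>> apply_moves:
  rows:
    - [10, -12, 0, 0, 0, 0]
    - [20, -23, 0, 0, 0, 0]
    - [24, -27, 0, 0, 0, 0]
    - [24, -27, 0, 0, 0, 0]
    - [24, -27, 0, 0, 0, 0]

```text
time: 23.48
tool_pos: [545.2, 187.6, 102.2]
tcp_rot: [-179.9, 0.0, 93.3]
ft_force: [-0.2, 0.8, -2.7]
finger_gap: 59.6
grip_force: 55.3
```

>>> apply_moves:
  rows:
    - [24, -27, 0, 0, 0, 0]
    - [24, -27, 0, 0, 0, 0]
    - [24, -27, 0, 0, 0, 0]
    - [20, -24, 0, 0, 0, 0]
    - [10, -12, 0, 0, 0, 0]

```text
time: 24.1
tool_pos: [422.5, 282.3, 102.3]
tcp_rot: [-179.9, 0.0, 93.4]
ft_force: [-0.3, -0.3, -3.1]
finger_gap: 59.4
grip_force: 55.3
```

>>> apply_moves:
  rows:
    - [9, -10, 0, 0, 0, 0]
    - [4, -4, 0, 0, 0, 0]
    - [0, 0, 0, 0, 0, 0]
    - [0, 0, 0, 0, 0, 0]
    - [0, 0, 0, 0, 0, 0]

```text
time: 24.72
tool_pos: [410.8, 293.5, 103.3]
tcp_rot: [180.0, 0.0, 93.3]
ft_force: [-0.5, 0.1, -2.4]
finger_gap: 59.4
grip_force: 55.3
```

```bash
python3 look.py side s5 380 560 130 260 loaf scale; python3 -c "
from h import *
s=sense();print(s['tool_pos'],s['ft_force'])"
```

```text
loaf [(array([ 608., -118.,   23.]), 0.75), (array([412., 294.,  95.]), 0.72)]
scale [(array([408., 296.,   0.]), 0.85)]
[410.61278809 293.60682797 103.28220277] [ 0.07401193 -0.31744649 -2.31289635]
```

View pics/s5.png

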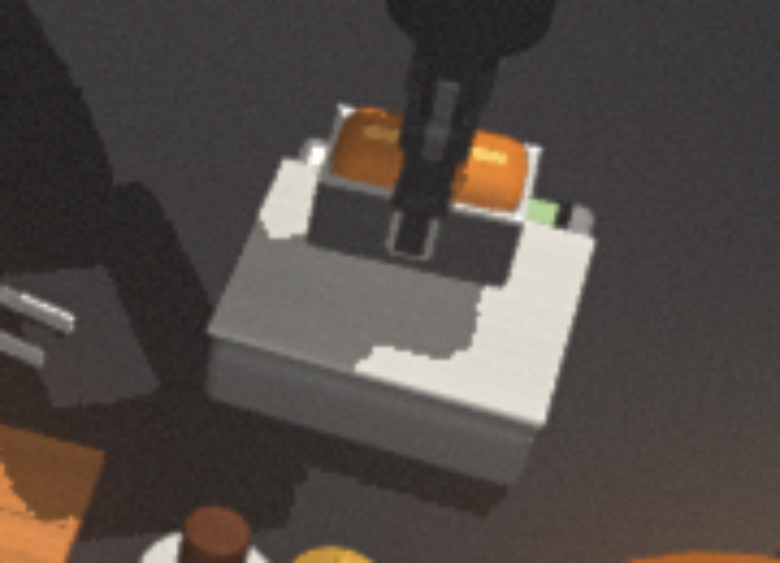

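The loaf hangs level over the middle of the plate, the tin at (415,200) in the crop. Lowering it about 35 mm.

>>> apply_moves:
  rows:
    - [0, 0, 12, 0, 0, 0]
    - [0, 0, 14, 0, 0, 0]
    - [0, 0, 5, 0, 0, 0]
    - [0, 0, 2, 0, 0, 0]
    - [0, 0, 1, 0, 0, 0]

```text
time: 25.5
tool_pos: [410.5, 293.9, 69.3]
tcp_rot: [180.0, -0.0, 93.3]
ft_force: [0.3, 0.1, -3.2]
finger_gap: 59.3
grip_force: 55.2
```

>>> apply_moves:
  rows:
    - [0, 0, 1, 0, 0, 0]
    - [0, 0, 0, 0, 0, 0]
    - [0, 0, 0, 0, 0, 0]
    - [0, 0, 0, 0, 0, 0]
    - [0, 0, 0, 0, 0, 0]

```text
time: 26.12
tool_pos: [410.8, 294.1, 69.2]
tcp_rot: [179.9, -0.0, 93.3]
ft_force: [-4.5, -2.2, 5.8]
finger_gap: 59.7
grip_force: 56.1
```

Contact is made, so I release and rise.

>>> apply_moves:
  rows:
    - [0, 0, 0, 0, 0, 0]
    - [0, 0, 0, 0, 0, 0]
    - [0, 0, 0, 0, 0, 0]
    - [0, 0, 0, 0, 0, 0]
    - [0, 0, 0, 0, 0, 0]
  fingers: 85

```text
time: 26.75
tool_pos: [410.4, 293.8, 68.3]
tcp_rot: [180.0, 0.0, 93.3]
ft_force: [-0.3, 0.0, -0.0]
finger_gap: 84.9
grip_force: 0.0
```

>>> apply_moves:
  rows:
    - [0, 0, -15, 0, 0, 0]
    - [0, 0, -35, 0, 0, 0]
    - [0, 0, -40, 0, 0, 0]
    - [0, 0, -40, 0, 0, 0]
    - [0, 0, -38, 0, 0, 0]

```text
time: 27.38
tool_pos: [410.5, 293.9, 239.2]
tcp_rot: [179.9, -0.0, 93.3]
ft_force: [0.8, 0.1, -0.3]
finger_gap: 85.4
grip_force: 0.0
```

>>> apply_moves:
  rows:
    - [-30, 0, 0, 0, 0, 0.058]
    - [-45, 0, 0, 0, 0, 0]
    - [-45, 0, 0, 0, 0, 0]
    - [-45, 0, 0, 0, 0, 0]
    - [-30, 0, 0, 0, 0, 0]
  fingers: 70

```text
time: 28.0
tool_pos: [412.1, 97.2, 237.6]
tcp_rot: [179.9, 0.0, 89.9]
ft_force: [0.8, -0.0, 0.4]
finger_gap: 69.9
grip_force: 0.0
```

```bash
python3 - <<'E'
from h import *
print(sense()["tool_pos"],sense()["tcp_rot"])
for n in("top","side"):
    p,d=eyes.snapshot(n); c=cloud(n,d.astype(float)); cv2.imwrite(f"pics/{n}6.png",p[:,:,::-1])
    for l,x,y,z0,z1,r in(("loaf",411,294,85,125,80),("cap",455,-298,180,200,30),("knob",355,-293,166,182,30)):
        P=c[(abs(c[...,0]-x)<r)&(abs(c[...,1]-y)<r)&(c[...,2]>z0)&(c[...,2]<z1)]
        if len(P)>9: print(n,l,len(P),P.mean(0).round(1),(np.percentile(P,[2,98],0).mean(0)).round(1))
    for o in("loaf","scale","tray","bottle","canister"): print(n,o,[np.round(r["xyz"]).tolist() for r in models.place_of(o,n)][:2])
E
```

```text
[412.09470805  97.18075004 237.59623739] [1.79905079e+02 5.10411456e-03 8.99457439e+01]
top cap 202 [ 455.3 -296.6  194.8] [ 455.2 -297.4  190.6]
top knob 150 [ 355.9 -293.   173.2] [ 356.1 -293.4  172.1]
top loaf []
top scale []
top tray [[406.0, -292.0, 5.0]]
top bottle []
top canister [[711.0, 266.0, -3.0], [358.0, -294.0, 3.0]]
side loaf 1195 [426.  295.8 108.2] [416.9 295.  103. ]
side cap 146 [ 461.3 -293.6  191.2] [ 458.2 -295.4  188.8]
side knob 71 [ 360.4 -290.9  172. ] [ 358.1 -292.   171.2]
side loaf [[411.0, 295.0, 59.0], [355.0, -298.0, 6.0]]
side scale [[409.0, 296.0, -2.0]]
side tray [[398.0, -296.0, -7.0]]
side bottle [[454.0, -298.0, 6.0]]
side canister [[708.0, 264.0, -2.0], [356.0, -294.0, 7.0]]
```

View pics/side6.png

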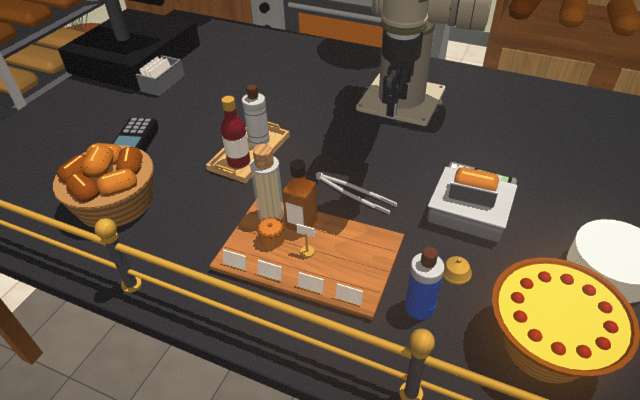

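The loaf sits on the scale at (476,185) and both wares still stand on the tray. Now to bring the bottle back.

>>> apply_moves:
  rows:
    - [-40, 5, 0, 0, 0, 0]
    - [-50, 5, 0, 0, 0, 0]
    - [-50, 5, 0, 0, 0, 0]
    - [-50, 5, 0, 0, 0, 0]
    - [-50, 5, 0, 0, 0, 0]

```text
time: 29.22
tool_pos: [437.2, -142.6, 236.3]
tcp_rot: [180.0, -0.0, 90.0]
ft_force: [0.9, 0.9, 0.1]
finger_gap: 70.2
grip_force: 0.0
```

>>> apply_moves:
  rows:
    - [-50, 6, 0, 0, 0, 0]
    - [-50, 6, 0, 0, 0, 0]
    - [-40, 6, 0, 0, 0, 0]
    - [-16, 0, 0, 0, 0, 0]
    - [0, 0, 0, 0, 0, 0]

```text
time: 29.85
tool_pos: [454.9, -297.3, 235.9]
tcp_rot: [-180.0, -0.0, 89.9]
ft_force: [0.2, 0.4, -0.4]
finger_gap: 69.9
grip_force: 0.0
```

>>> apply_moves:
  rows:
    - [0, 0, 15, 0, 0, 0]
    - [0, 0, 0, 0, 0, 0]
    - [0, 0, 0, 0, 0, 0]
    - [0, 0, 0, 0, 0, 0]
    - [0, 0, 0, 0, 0, 0]

```text
time: 30.48
tool_pos: [455.3, -297.1, 221.7]
tcp_rot: [180.0, 0.0, 90.0]
ft_force: [-0.3, -1.0, -0.5]
finger_gap: 70.2
grip_force: 0.0
```

>>> apply_moves:
  rows:
    - [-1.3, 0, 15, 0, 0, 0]
    - [0, 0, 20, 0, 0, 0]
    - [0, 0, 15, 0, 0, 0]
    - [0, 0, 7, 0, 0, 0]
    - [0, 0, 0, 0, 0, 0]

```text
time: 31.1
tool_pos: [454.7, -298.1, 163.4]
tcp_rot: [-179.9, -0.1, 90.0]
ft_force: [0.7, -0.4, -0.3]
finger_gap: 70.2
grip_force: 0.0
```

>>> apply_moves:
  rows:
    - [0, 0, 0, 0, 0, 0]
    - [0, 0, 0, 0, 0, 0]
    - [0, 0, 0, 0, 0, 0]
    - [0, 0, 0, 0, 0, 0]
    - [0, 0, 0, 0, 0, 0]
  fingers: 10
  grip_force: 70

```text
time: 31.72
tool_pos: [455.7, -298.9, 165.4]
tcp_rot: [179.9, 0.1, 90.0]
ft_force: [0.2, 1.1, 5.5]
finger_gap: 29.1
grip_force: 69.9
```

>>> apply_moves:
  rows:
    - [0, 0, -8, 0, 0, 0]
    - [0, 0, -15, 0, 0, 0]
    - [0, 0, -20, 0, 0, 0]
    - [0, 0, -18, 0, 0, 0]
    - [0, 0, -9, 0, 0, 0]

```text
time: 32.35
tool_pos: [455.8, -299.0, 236.7]
tcp_rot: [179.9, 0.1, 90.0]
ft_force: [-0.2, 0.2, -5.1]
finger_gap: 29.8
grip_force: 69.8
```

>>> apply_moves:
  rows:
    - [12, 0, 0, 0, 0, 0]
    - [25, 0, 0, 0, 0, 0]
    - [33, 0, 0, 0, 0, 0]
    - [33, 0, 0, 0, 0, 0]
    - [33, 0, 0, 0, 0, 0]

```text
time: 32.98
tool_pos: [454.4, -160.4, 233.2]
tcp_rot: [-179.9, -0.1, 90.0]
ft_force: [0.6, 0.2, -5.8]
finger_gap: 29.4
grip_force: 69.7
```

>>> apply_moves:
  rows:
    - [33, 0, 0, 0, 0, 0]
    - [33, 0, 0, 0, 0, 0]
    - [33, 0, 0, 0, 0, 0]
    - [33, 0, 0, 0, 0, 0]
    - [33, 0, 0, 0, 0, 0]

```text
time: 33.6
tool_pos: [454.1, 4.3, 233.3]
tcp_rot: [-179.9, -0.0, 90.0]
ft_force: [0.3, -0.6, -3.8]
finger_gap: 29.1
grip_force: 69.7
```

>>> apply_moves:
  rows:
    - [33, 0, 0, 0, 0, 0]
    - [33, 0, 0, 0, 0, 0]
    - [33, 6, 0, 0, 0, 0]
    - [20, 15, 0, 0, 0, 0]
    - [6, 22, 0, 0, 0, 0]

```text
time: 34.22
tool_pos: [497.1, 129.6, 233.3]
tcp_rot: [-179.9, -0.0, 90.1]
ft_force: [0.9, -0.9, -4.4]
finger_gap: 29.0
grip_force: 69.9
```

>>> apply_moves:
  rows:
    - [0, 28, 0, 0, 0, 0]
    - [0, 28, 0, 0, 0, 0]
    - [0, 24, 0, 0, 0, 0]
    - [0, 14, 0, 0, 0, 0]
    - [0, 6, 0, 0, 0, 0]

```text
time: 34.85
tool_pos: [597.6, 128.0, 232.9]
tcp_rot: [-179.9, 0.0, 90.0]
ft_force: [-0.4, -0.5, -4.6]
finger_gap: 29.4
grip_force: 70.1
```

>>> apply_moves:
  rows:
    - [0, 0, 10, 0, 0, 0]
    - [0, 0, 15, 0, 0, 0]
    - [0, 0, 15, 0, 0, 0]
    - [0, 0, 5, 0, 0, 0]
    - [0, 0, 0, 0, 0, 0]

```text
time: 35.48
tool_pos: [597.6, 127.5, 188.6]
tcp_rot: [-179.9, 0.0, 90.0]
ft_force: [0.5, -0.1, -3.8]
finger_gap: 29.4
grip_force: 70.0
```

>>> apply_moves:
  rows:
    - [0, 1, 6, 0, 0, 0]
    - [0, 0, 2, 0, 0, 0]
    - [0, 0, 1, 0, 0, 0]
    - [0, 0, 1, 0, 0, 0]
    - [0, 0, 0, 0, 0, 0]

```text
time: 36.1
tool_pos: [599.2, 127.6, 179.5]
tcp_rot: [180.0, -0.0, 90.0]
ft_force: [0.4, 0.4, -5.1]
finger_gap: 29.4
grip_force: 70.3
```

>>> apply_moves:
  rows:
    - [0, 0, 1, 0, 0, 0]
    - [0, 0, 0, 0, 0, 0]
    - [0, 0, 0, 0, 0, 0]
    - [0, 0, 0, 0, 0, 0]
    - [0, 0, 0, 0, 0, 0]

```text
time: 36.72
tool_pos: [599.6, 127.7, 179.4]
tcp_rot: [179.9, -0.0, 90.0]
ft_force: [-3.1, -0.2, 5.6]
finger_gap: 28.8
grip_force: 71.2
```

>>> apply_moves:
  rows:
    - [0, 0, 0, 0, 0, 0]
    - [0, 0, 0, 0, 0, 0]
    - [0, 0, 0, 0, 0, 0]
    - [0, 0, 0, 0, 0, 0]
    - [0, 0, 0, 0, 0, 0]
  fingers: 70

```text
time: 37.35
tool_pos: [599.1, 127.5, 178.3]
tcp_rot: [180.0, 0.0, 90.0]
ft_force: [-0.7, -0.2, 0.7]
finger_gap: 69.9
grip_force: 0.0
```

>>> apply_moves:
  rows:
    - [0, 0, -10, 0, 0, 0]
    - [0, 0, -25, 0, 0, 0]
    - [0, 0, -25, 0, 0, 0]
    - [0, -20, 0, 0, 0, 0]
    - [-40, -40, 0, 0, 0, 0]

```text
time: 37.98
tool_pos: [539.5, 88.7, 239.5]
tcp_rot: [179.9, -0.0, 90.2]
ft_force: [-0.1, -1.2, 0.7]
finger_gap: 70.1
grip_force: 0.0
```

>>> apply_moves:
  rows:
    - [-45, -36, 0, 0, 0, 0]
    - [-45, -30, 0, 0, 0, 0]
    - [-45, -25, 0, 0, 0, 0]
    - [-45, -20, 0, 0, 0, 0]
    - [-45, -20, 0, 0, 0, 0]

```text
time: 38.6
tool_pos: [407.5, -138.8, 239.5]
tcp_rot: [179.9, 0.1, 90.0]
ft_force: [0.9, 0.2, -0.6]
finger_gap: 70.1
grip_force: 0.0
```

>>> apply_moves:
  rows:
    - [-45, -20, 0, 0, 0, 0]
    - [-45, -20, 0, 0, 0, 0]
    - [-45, -10, 0, 0, 0, 0]
    - [-21, -3, 0, 0, 0, 0]
    - [0, 0, 0, 0, 0, 0]

```text
time: 39.22
tool_pos: [354.7, -294.7, 239.0]
tcp_rot: [180.0, 0.0, 89.9]
ft_force: [-0.3, -0.4, 0.6]
finger_gap: 70.2
grip_force: 0.0
```

>>> apply_moves:
  rows:
    - [0, 0, 25, 0, 0, 0]
    - [0, 0, 15, 0, 0, 0]
    - [0, 0, 0, 0, 0, 0]
    - [0, 0, 0, 0, 0, 0]
    - [0, 0, 0, 0, 0, 0]

```text
time: 39.85
tool_pos: [355.6, -293.7, 199.3]
tcp_rot: [179.9, 0.1, 90.0]
ft_force: [-0.3, 0.1, 0.0]
finger_gap: 69.5
grip_force: 0.0
```

>>> apply_moves:
  rows:
    - [0, 0, 20, 0, 0, 0]
    - [0, 0, 20, 0, 0, 0]
    - [0, 0, 9, 0, 0, 0]
    - [0, 0, 3, 0, 0, 0]
    - [0, 0, 0, 0, 0, 0]

```text
time: 40.48
tool_pos: [355.4, -293.7, 146.9]
tcp_rot: [180.0, 0.0, 90.0]
ft_force: [0.6, 0.5, 0.3]
finger_gap: 70.0
grip_force: 0.0
```

>>> apply_moves:
  rows:
    - [0, 0, 0, 0, 0, 0]
    - [0, 0, 0, 0, 0, 0]
    - [0, 0, 0, 0, 0, 0]
    - [0, 0, 0, 0, 0, 0]
    - [0, 0, 0, 0, 0, 0]
  fingers: 10

```text
time: 41.1
tool_pos: [355.4, -293.9, 147.1]
tcp_rot: [180.0, 0.1, 90.0]
ft_force: [-0.6, -1.1, 5.9]
finger_gap: 25.8
grip_force: 69.4
```

>>> apply_moves:
  rows:
    - [0, 0, -8, 0, 0, 0]
    - [0, 0, -15, 0, 0, 0]
    - [0, 0, -20, 0, 0, 0]
    - [0, 0, -16, 0, 0, 0]
    - [0, 0, -5, 0, 0, 0]

```text
time: 41.72
tool_pos: [355.6, -293.9, 212.0]
tcp_rot: [179.9, 0.1, 90.0]
ft_force: [-0.5, 0.2, -3.7]
finger_gap: 26.0
grip_force: 69.1
```

>>> apply_moves:
  rows:
    - [15, 0, 0, 0, 0, 0]
    - [25, 3, 0, 0, 0, 0]
    - [30, 5, 0, 0, 0, 0]
    - [30, 8, 0, 0, 0, 0]
    - [30, 8, 0, 0, 0, 0]

```text
time: 42.35
tool_pos: [378.5, -161.4, 209.2]
tcp_rot: [-179.9, -0.1, 90.0]
ft_force: [0.8, 0.3, -2.9]
finger_gap: 26.2
grip_force: 69.3
```

>>> apply_moves:
  rows:
    - [30, 10, 0, 0, 0, 0]
    - [30, 10, 0, 0, 0, 0]
    - [30, 12, 0, 0, 0, 0]
    - [30, 14, 0, 0, 0, 0]
    - [30, 14, 0, 0, 0, 0]

```text
time: 42.98
tool_pos: [438.3, -11.5, 209.2]
tcp_rot: [-179.9, -0.0, 90.0]
ft_force: [0.8, -0.4, -3.2]
finger_gap: 25.9
grip_force: 69.3
```

>>> apply_moves:
  rows:
    - [30, 14, 0, 0, 0, 0]
    - [18, 16, 0, 0, 0, 0]
    - [10, 20, 0, 0, 0, 0]
    - [2, 25, 0, 0, 0, 0]
    - [0, 28, 0, 0, 0, 0]

```text
time: 43.6
tool_pos: [541.5, 47.9, 209.1]
tcp_rot: [-179.9, -0.0, 90.1]
ft_force: [0.9, -0.5, -2.3]
finger_gap: 26.1
grip_force: 69.3
```

>>> apply_moves:
  rows:
    - [0, 26, 0, 0, 0, 0]
    - [0, 20, 0, 0, 0, 0]
    - [0, 10, 0, 0, 0, 0]
    - [0, 4, 0, 0, 0, 0]
    - [0, 0, 0, 0, 0, 0]

```text
time: 44.22
tool_pos: [601.6, 46.8, 210.1]
tcp_rot: [-180.0, -0.0, 90.0]
ft_force: [-0.7, 0.4, -3.3]
finger_gap: 25.9
grip_force: 69.5
```

>>> apply_moves:
  rows:
    - [0, 0, 10, 0, 0, 0]
    - [0, 0, 15, 0, 0, 0]
    - [0, 0, 12, 0, 0, 0]
    - [0, 0, 3, 0, 0, 0]
    - [0, 0, 0, 0, 0, 0]

```text
time: 44.85
tool_pos: [601.9, 46.5, 169.9]
tcp_rot: [-180.0, 0.0, 90.0]
ft_force: [0.8, -0.5, -4.5]
finger_gap: 25.9
grip_force: 69.6
```

>>> apply_moves:
  rows:
    - [0, 0, 5, 0, 0, 0]
    - [0, 0, 2, 0, 0, 0]
    - [0, 0, 1, 0, 0, 0]
    - [0, 0, 1, 0, 0, 0]
    - [0, 0, 0, 0, 0, 0]

```text
time: 45.48
tool_pos: [602.1, 46.6, 161.3]
tcp_rot: [180.0, 0.0, 90.0]
ft_force: [0.4, -0.1, -3.5]
finger_gap: 26.3
grip_force: 69.6
```

>>> apply_moves:
  rows:
    - [0, 0, 1, 0, 0, 0]
    - [0, 0, 0, 0, 0, 0]
    - [0, 0, 0, 0, 0, 0]
    - [0, 0, 0, 0, 0, 0]
    - [0, 0, 0, 0, 0, 0]

```text
time: 46.1
tool_pos: [602.5, 46.6, 161.1]
tcp_rot: [179.9, -0.0, 90.0]
ft_force: [-3.5, 0.2, 5.9]
finger_gap: 26.1
grip_force: 70.4
```

>>> apply_moves:
  rows:
    - [0, 0, 0, 0, 0, 0]
    - [0, 0, 0, 0, 0, 0]
    - [0, 0, 0, 0, 0, 0]
    - [0, 0, 0, 0, 0, 0]
    - [0, 0, 0, 0, 0, 0]
  fingers: 70

```text
time: 46.72
tool_pos: [602.1, 46.6, 160.2]
tcp_rot: [-180.0, -0.0, 90.0]
ft_force: [0.7, 0.4, 0.2]
finger_gap: 70.4
grip_force: 0.0
```

>>> apply_moves:
  rows:
    - [0, 0, -10, 0, 0, 0]
    - [0, 0, -25, 0, 0, 0]
    - [0, 0, -30, 0, 0, 0]
    - [0, 0, -25, 0, 0, 0]
    - [0, -20, 0, 0, 0, 0]

```text
time: 47.35
tool_pos: [584.1, 46.5, 254.3]
tcp_rot: [179.7, 0.0, 90.0]
ft_force: [0.2, 0.8, -0.3]
finger_gap: 70.4
grip_force: 0.0
```

>>> apply_moves:
  rows:
    - [-20, -45, 0, 0, 0, 0]
    - [-30, -45, 0, 0, 0, 0]
    - [-45, -20, 0, 0, 0, 0]
    - [-45, 0, 0, 0, 0, 0]
    - [-45, 0, 0, 0, 0, 0]

```text
time: 47.98
tool_pos: [472.0, -139.8, 251.7]
tcp_rot: [179.9, 0.0, 90.0]
ft_force: [0.7, 0.8, 0.4]
finger_gap: 69.9
grip_force: 0.0
```

```bash
python3 - <<'E'
from h import *
print(sense()["tool_pos"])
for n in("top","side"):
    c0=cloud(n,np.load(f"{n}0.npy").astype(float))
    p,d=eyes.snapshot(n); c=cloud(n,d.astype(float)); cv2.imwrite(f"pics/{n}9.png",p[:,:,::-1])
    for l,x,y,z0,z1,r in(("cap",599,127,200,216,35),("knob",602,46,180,196,35),("flask",608,-41,185,200,35),("jar",608,-118,195,216,35),("pie",672,-81,50,80,40)):
        f=lambda c:c[(abs(c[...,0]-x)<r)&(abs(c[...,1]-y)<r)&(c[...,2]>z0)&(c[...,2]<z1)].mean(0).round(1)
        print(n,l,"before",f(c0),"now",f(c))
    for o in("loaf","scale","bottle","canister"): print(n,o,[np.round(r["xyz"]).tolist() for r in models.place_of(o,n)][:2])
    P=c[(abs(c[...,0]-411)<80)&(abs(c[...,1]-294)<80)&(c[...,2]>97)&(c[...,2]<125)]
    if len(P): print("loaf extents",np.percentile(P,[2,98],0).mean(0).round(1))
E
```

```text
[ 472.03293074 -139.84808216  251.70611058]
top cap before [598.2 126.8 209.5] now [599.5 126.5 209.5]
top knob before [601.8  45.7 187.3] now [602.4  44.9 187.2]
top flask before [607.3 -41.6 194.6] now [607.1 -41.6 194.8]
top jar before [ 607.5 -119.1  209. ] now [ 607.7 -119.1  209.1]
top pie before [676.1 -80.2  64.3] now [676.3 -80.2  64.3]
top loaf [[408.0, 291.0, 61.0]]
top scale [[410.0, 295.0, -1.0]]
top bottle [[600.0, 127.0, 21.0], [609.0, -118.0, 24.0]]
top canister [[710.0, 264.0, -1.0], [602.0, 47.0, 19.0]]
loaf extents [411.9 292.8 112.2]
side cap before [602.8 130.4 208. ] now [604.2 130.  207.8]
side knob before [606.5  48.7 186.4] now [606.6  47.9 186.2]
side flask before [611.8 -38.6 193.2] now [611.9 -38.3 193.2]
side jar before [ 614.9 -114.8  206.7] now [ 614.9 -114.9  206.5]
side pie before [669.9 -77.5  63.6] now [670.1 -77.4  63.5]
side loaf [[412.0, 293.0, 62.0], [601.0, 47.0, 19.0]]
side scale [[406.0, 296.0, -2.0]]
side bottle [[598.0, 126.0, 21.0], [603.0, 47.0, 22.0]]
side canister [[602.0, 44.0, 22.0], [707.0, 259.0, 3.0]]
loaf extents [416.  294.9 108.9]
```

View pics/side9.png

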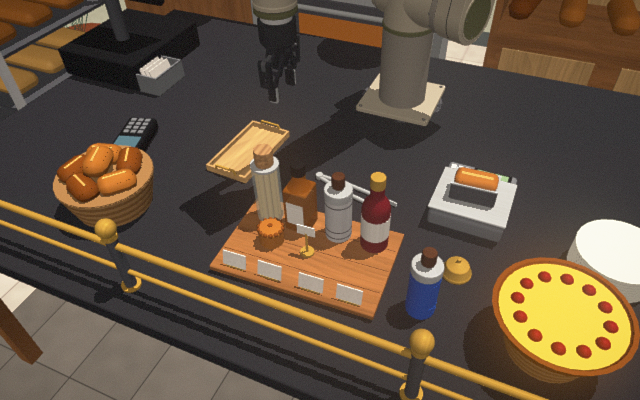

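The bottle (376,215) and canister (338,210) are back upright within about 2 mm of where they stood. The loaf is on the scale at (476,185), the tray is empty, and the arm is clear.

```bash
python3 -c "
from bench import job
print(job.hand_in())"
```

```text
the job is handed in; nothing more can be done
None
```

The job is handed in: the loaf is on the scale within a few millimetres of the plate's centre, the bottle and canister are back upright within about 2 mm of where they stood, and the rest of the display is unmoved; `job.hand_in()` returned no verdict.

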